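# Screw the opal glass back on the reading lamp

### The job

The bulb of the library's reading lamp has been changed: take the opal lamp glass from the desk tray and put it back on the tilted lamp. Set its neck squarely into the collar over the bulb without knocking the bulb, turn it back (anticlockwise) until the threads drop into place, then screw it forward (clockwise) until its shoulder is fully down on the collar, and let go. Leave the other things on the desk as they stand, and do not force or overtighten the glass.

Things in the scene. Friction and masses are not known exactly. Their poses are not given: they have to be found in the camera images.
- shade: the lamp glass: opal white, closed and slightly domed at the top, 100 mm tall, about 0.16 kg. A smooth plain cylinder 56 mm in diameter from 25.5 to 90 mm above its origin, a narrower neck below. Origin: centre of the neck's lower rim; z along its axis to the closed top. It starts standing upright on its neck on the tray
- shade_lugs (a point): point on the glass's axis 8 mm above its origin, at the undersides of its four thread lugs, 90 degrees apart and 5.4 mm wide, 2.4 mm thick, which stand out of the neck to 45 mm diameter. The neck is 37.4 mm in diameter (34.4 mm in its lowest 5 mm, tapered to 8 mm) and open below, 29 mm inside
- shade_shoulder (a point): point on the glass's axis 25.5 mm above its origin, level with the flat shoulder where the neck meets the 56 mm cylinder
- collar_mouth (a point): point on the axis of the lamp's threaded collar, level with its flat thread lands; z points out of the collar along its axis, 23 to 37 degrees from vertical, leaning to the lamp's front, roughly to the robot. Bore 40.4 mm between the thread ridges, 1.5 mm loose round the neck. x, y here do not tell where the thread starts. The swivel of the head is stiff and does not move at working forces
- collar_thread (a point): point on the axis 5 mm inside collar_mouth. Right-hand thread, four starts, lead 24 mm a turn, 1.2 mm axial play. A glass set in rests with its lugs on the lands at collar_mouth, or on the 3 mm high stops at the starts, and may fall off if let go. Turned anticlockwise, seen from outside, by up to 90 degrees, the lugs meet stops and can go 5 mm down slots, to here; clockwise they jam
- collar_rim (a point): centre of the collar's flat rim (48 mm inside, 60 mm outside diameter), 4 mm out from collar_mouth, same axes. After the drop about 145 degrees of clockwise turn bring shade_shoulder down to this point; the glass must be let down by the lead as it turns. Once some 20 degrees into the thread it stays by itself when let go
- bulb: the fixed LED capsule bulb on the collar's axis, 14 mm in diameter, its tip 30 mm out from collar_mouth; origin at its foot, 26 mm inside that point, z along the collar's axis
- lamp: the brass reading lamp, fixed to the desk: round foot 136 mm in diameter and 15 mm thick, thin stem and a yoke 86 mm wide (along y) that carries the swivelling cylindrical head, 60 mm in diameter, on a pivot 105 mm above the desk. Origin: centre of the foot's underside; its front is -x
- tray: fixed square wooden desk tray, 248 mm outside, floor 6 mm thick, rim 16 mm high; origin: centre of its underside
- vase: white porcelain bud vase, 56 mm in diameter to 78 mm height, then a slimmer neck with an open flared mouth 40 mm wide, 124 mm high; stands on the tray, to be left alone; origin: centre of its underside
- pencil_pot: dark wooden pencil pot, 68 mm in diameter, 95 mm high, with pencils up to 176 mm high and within 30 mm of its axis; stands on the tray, to be left alone; origin: centre of its underside
- mug: white mug, 80 mm in diameter, 95 mm high, handle at its +y side; on the desk to the right of the lamp, to be left alone; origin: centre of its underside
- books: row of three upright bound books between brass bookends, 150 mm (x) by 82 mm (y) and 195 mm high, standing on the desk close to the left (+y) of the lamp, between it and the tray, to be left alone; origin: centre of its underside

How it is judged:
By the outcome, as a careful person would: the job done as asked, in the order asked, and still so for the second after the job is handed in, with the robot touching nothing.
It also fails if it takes over 58 s, if anything falls off the work surface, if the arm or the gripper's body presses on something with over 40 N, if the wrist force passes 120 N, or if a joint passes its speed limit or range.

### The arm

A 6-joint arm with a two-finger parallel gripper is mounted at the origin on the work surface. World frame = base frame: x ahead of the robot, y to its left, z up, the work surface at z = 0. Lengths are in mm, angles in degrees, forces in N, time in s.
With the tool pointing down it reaches from about 375 to 975 mm from the base axis. Payload 3.8 kg.
Tool frame: the origin (TCP) lies at the very end of the fingers, on their centre line; the grasp point (between the pads) lies 19 mm behind it; z points along the fingers, y is the line along which they close (so a half turn about z gives the same grasp; the last joint's range is limited). The gripper opens to 85 mm and grips with 20 to 120 N. Pads are 22 mm wide; open, the fingers measure 114 mm over their backs; the gripper's body (76 mm by 85 mm) begins 54 mm behind the grasp point. The pads swing forward as they close: fully open they stand 13 mm farther back than shut.
Start: joints at [72.714, 15.12, 91.902, -0, 72.978, -2.114], TCP at [176.656, 651.468, 231.28] pointing down, gripper open.
Joint ranges: [-150.88, 150.88], [-54.13, 125.18], [17.81, 147.31], [-75.09, 255.09], [0, 152.58], [-146.25, 146.25]. Speed limits (degrees/s): [147.25, 147.25, 180, 180, 180, 180].

### API

Orientations are given as a 3x3 rotation matrix whose columns are the frame's x, y, z axes.
In Python, from cell import robot, eyes gives the robot as it stands (robot), with the cameras (eyes).
- The arm moves only by the shell command python3 drive.py [FORCE], which reads ROWS from standard input. ROWS is a JSON list of rows, 1 to 10 of them, each an object with the fields jaw (the opening from 0.0 (shut) to 1.0 (fully open)), tx, ty, tz (the shift in shares of the most that a row can go, 1 being 62.5 mm), turn (a turn about the tool's z in a scale on which 1.0 is 180 degrees); a field left out counts as zero (the opening has to be given); each row shifts and turns the commanded pose from where the row before left it, along the tool's axes as they then stand; what a row does not reach is not made up. A row lasts 1/8 s, in which the tool goes at most 62.5 mm and 10.7 degrees, less where a joint would pass 70% of its speed; a pose out of reach is approached as far as the arm can. The fingers move at their own pace and stop on an object; FORCE is the grip in N (left out, the last holds). Time passes only in rows, so rows that do not move let the fingers close. It prints the time, the measured TCP pose, the force, the opening and the grip force at its end. Input that does not fit is refused with a message, and nothing moves.
- robot.read_state(): the state, without advancing time (a new reading comes with each control period).
- eyes.snapshot(name): name is "scene" or "side" or "wrist"; returns the picture (384x512x3 uint8, red, green, blue); there is no depth.
- eyes.camera_params(name): a dict with "fovy" (degrees; the focal length in pixels is half the picture's height over the tangent of half this angle, whatever the lens; pixels are square), "cx", "cy" (the principal point, pixels), "R" (3x3) and "t" (3): a world point X has camera coordinates R X + t. Camera axes: x right, y down, z forward; pixel columns grow to the right and rows downward; lengths in mm; the calibration is good to about 2 mm. The wrist camera is an equidistant fisheye: a pixel r from the principal point sees the ray r / f radians off the axis. A picture is of the moment at which its call begins: read the wrist's pose just before it. camera_params takes no time and is no camera call; for the wrist camera it gives the pose at the moment of the call.
- robot.hand_in(): hands the job in; it is judged then, once.
The state is a dict: "time": time; "qpos": joint angles; "joint_velocities": joint speeds; "effort": joint torques, N m; "tool_pos": TCP position; "orientation": TCP orientation; "wrist_force": force on the tool from outside, world axes, zero at the start; "wrist_torque": the same for the moment, N m; "opening": opening from 0.0 (shut) to 1.0 (fully open); "gripper_force": force on a finger pad.
Only numpy, scipy, OpenCV 4.12 (cv2) and the standard library are available. Lean on these libraries where they do the work, as an engineer would, in place of code of your own. Each camera call takes 0.05 s, during which the arm holds its last target. There are 200 camera calls.

## Working session

There is one attempt and no reset: what is moved stays moved. The work goes in short steps, Python scripts to look and compute and a shell command to move; the robot and the scene stay as the last step left them, time stands still between calls to the robot, and variables do not carry over. Pictures are saved under pics/ and viewed, at most 10 in all, crops included, and the job is handed in when it is done.

```bash
ls; mkdir -p pics
python3 - <<'E'
from cell import robot, eyes
import cv2,numpy as np
ims=[]
for n in("scene","side","wrist"):
    p=eyes.camera_params(n); print(n,p)
    im=eyes.snapshot(n); cv2.imwrite(f"pics/{n}0.png",im[:,:,::-1])
s=robot.read_state(); print(s)
E
```

```text
cell.py
drive.py
pics
scene {'fovy': 45.40783502896377, 'cx': 259.9571613254886, 'cy': 187.3441106331732, 'R': array([[-0.61593694,  0.78768024,  0.01347341],
       [ 0.62022906,  0.49539948, -0.60819016],
       [-0.48573409, -0.36625018, -0.79367701]]), 't': array([ 372.13375949, -269.5085617 , 1682.0307351 ])}
side {'fovy': 54.458973282765385, 'cx': 250.33708667718764, 'cy': 190.92699921576462, 'R': array([[-0.99871236, -0.04457424,  0.02422313],
       [-0.04656886,  0.61611158, -0.78628103],
       [ 0.02012373, -0.78639663, -0.61739402]]), 't': array([ 575.28032943,  142.16875837, 1105.47668352])}
wrist {'fovy': 65.70646984690485, 'cx': 256.0222610155746, 'cy': 191.326647496875, 'R': array([[ 0.2619098 ,  0.96509111, -0.00155279],
       [ 0.93189709, -0.25248249,  0.26042351],
       [ 0.25094036, -0.06965451, -0.96549323]]), 't': array([-673.04406361,  -32.12403087,  377.5536135 ])}
{'time': 0.15, 'qpos': array([ 7.27143044e+01,  1.51602292e+01,  9.19625466e+01,  2.02166159e-03,
        7.29778414e+01, -2.11495079e+00]), 'joint_velocities': array([ 0.09010221, -0.08628405, -0.16539638,  0.04747637, -0.12589361,
       -0.09691441]), 'effort': array([ 2.07391872e-04, -5.15914643e+01, -3.67952693e+01, -2.37274789e-04,
        8.29125027e-03, -4.58906513e-08]), 'tool_pos': array([176.47712812, 650.94080011, 230.24335611]), 'orientation': array([[-9.65147504e-01,  2.61705920e-01, -5.54016259e-04],
       [ 2.61706488e-01,  9.65146070e-01, -1.66676000e-03],
       [ 9.85056554e-05, -1.75365890e-03, -9.99998457e-01]]), 'wrist_force': array([ 0.67410841, -0.22368716, -0.03281294]), 'wrist_torque': array([-0.06261332,  0.03025336,  0.02276652]), 'gripper_force': 0.0, 'opening': 1.0021557413284354}
```

Run:
```python
import cv2,numpy as np
a=cv2.imread("pics/scene0.png");b=cv2.imread("pics/side0.png")
cv2.imwrite("pics/a.png",cv2.resize(a,(768,576)));cv2.imwrite("pics/b.png",cv2.resize(b,(768,576)))
```

```text
(no output)
```

View pics/a.png

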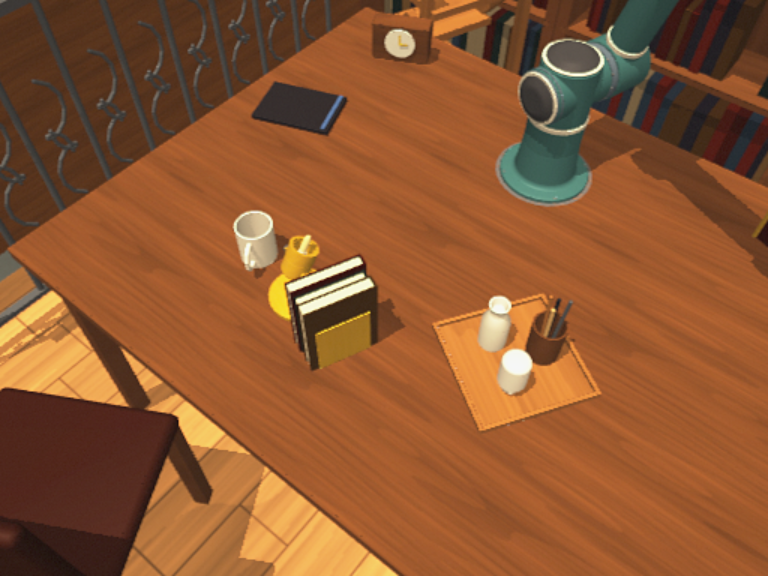

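View pics/b.png

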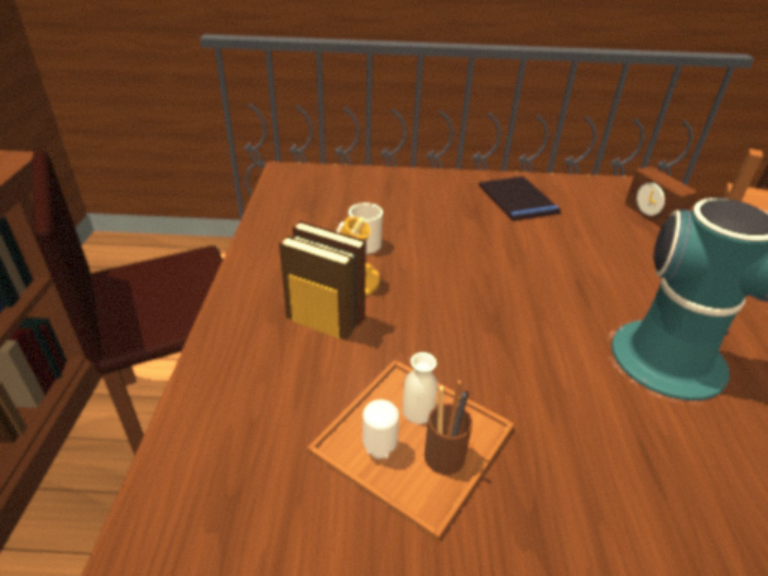

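View pics/wrist0.png

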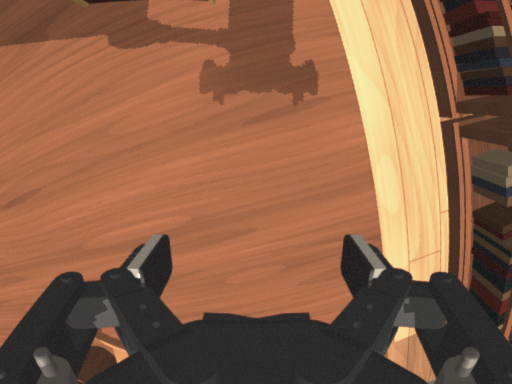

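The glass is at about (515,372) in the scene view ×1.5 and (380,428) in the side view ×1.5. The vase is at (494,325)/(420,390) and the pot at (546,335)/(448,440). The lamp head and bulb are near (302,252) in the scene view, with books beside it and the mug at (256,240). The wrist picture shows only the desk. Next I'll measure these positions.

```bash
cat > h.py <<'E'
import numpy as np,cv2
def cam(robot,n):
    p=eyes.camera_params(n); p['f']=192/np.tan(np.radians(p['fovy']/2)); p['c']=-p['R'].T@p['t']; p['n']=n; return p
def ray(p,u):
    d=np.array([(u[0]-p['cx']),(u[1]-p['cy'])])/p['f']
    if p['n']=='wrist':
        r=np.hypot(*d); d=d/r*np.sin(r) if r>0 else d; v=np.array([d[0],d[1],np.cos(r)])
    else: v=np.array([d[0],d[1],1.])
    v=p['R'].T@v; return p['c'],v/np.linalg.norm(v)
def proj(p,X):
    x=p['R']@np.asarray(X)+p['t']
    if p['n']=='wrist':
        r=np.hypot(x[0],x[1]); th=np.arctan2(r,x[2]); return np.array([p['cx']+p['f']*th*x[0]/r,p['cy']+p['f']*th*x[1]/r])
    return np.array([p['cx'],p['cy']])+p['f']*x[:2]/x[2]
def plane(p,u,z):
    c,v=ray(p,u); return c+v*(z-c[2])/v[2]
def tri(rs):
    A=sum(np.eye(3)-np.outer(v,v) for c,v in rs); b=sum((np.eye(3)-np.outer(v,v))@c for c,v in rs)
    X=np.linalg.solve(A,b); return X,[np.linalg.norm((np.eye(3)-np.outer(v,v))@(X-c)) for c,v in rs]
E
python3 - <<'E'
from cell import robot, eyes
from h import *
P={n:cam(robot,n) for n in("scene","side")}
I={n:cv2.imread(f"pics/{n}0.png") for n in P}
def blob(n,lo,hi,near):
    h=cv2.cvtColor(I[n],cv2.COLOR_BGR2HSV); m=cv2.inRange(h,lo,hi)
    k,l,st,ce=cv2.connectedComponentsWithStats(m)
    i=l[near[1]-2:near[1]+3,near[0]-2:near[0]+3].max(); return st[i],ce[i]
W=((0,0,130),(180,70,255))
for name,px in dict(glass=((343,248),(253,285)),vase=((329,218),(280,262)),mug=((170,160),(247,152))).items():
    r=[];
    for n,q in zip(P,px):
        s,c=blob(n,*W,q); print(name,n,s,c.round(1)); r.append(ray(P[n],c))
    X,e=tri(r); print(X.round(1),np.round(e,1))
print("pot",tri([ray(P['scene'],(364,226)),ray(P['side'],(298,293))]))
print("bulb/head",tri([ray(P['scene'],(201,168)),ray(P['side'],(236,154))]))
for n,c in zip(P,[(201,170),(236,160)]):
    x,y=c[0]-32,c[1]-30; cv2.imwrite(f"pics/l_{n}.png",cv2.resize(I[n][y:y+72,x:x+64],None,fx=6,fy=6,interpolation=2))
a=[cv2.imread(f"pics/l_{n}.png") for n in P]; cv2.imwrite("pics/l.png",np.hstack(a))
E
```

```text
glass scene [333 233  22  30 396] [342.6 245.1]
glass side [242 267  23  33 470] [252.6 279.4]
[562.9 252.3  81.1] [2.2 2.2]
vase scene [323 209  14  18 160] [328.9 217. ]
vase side [271 249  15  18 164] [277.2 256.9]
[503.9 171.4  73.2] [1.8 1.8]
mug scene [156 141  26  19 124] [168.8 151.1]
mug side [     0      0    512    384 194339] [254.7 191.4]
[ 541.  -468.4 -153.5] [62.9 62.9]
pot (array([454.67378749, 262.61572763,  53.78692401]), [np.float64(1.5028102914641521), np.float64(1.5028102914640982)])
bulb/head (array([ 634.43218166, -196.65852612,  137.78388898]), [np.float64(0.899406098355477), np.float64(0.8994060983555586)])
```

View pics/l.png

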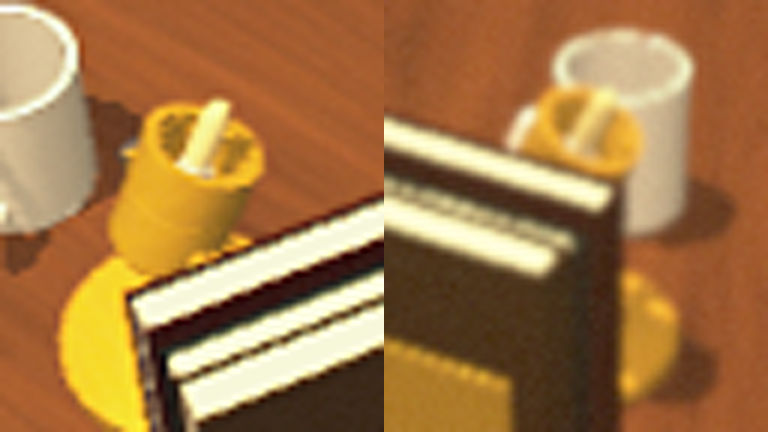

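The crops show the collar rim ellipse centred at about (202.8,163.8) in the scene view and (237.5,151.3) in the side view. The bulb tip is at (205.5,157.3) and (240.5,145.8). I'll go above the glass next and check it with the wrist camera.

```bash
cat >> h.py <<'E'
def delta(robot,target):
    s=robot.read_state(); return s['orientation'].T@(np.asarray(target)-s['tool_pos'])
E
python3 - <<'E'
from cell import robot, eyes
from h import *
P={n:cam(robot,n) for n in("scene","side")}
r,_=tri([ray(P['scene'],(202.8,163.8)),ray(P['side'],(237.5,151.3))]);t,_=tri([ray(P['scene'],(205.5,157.3)),ray(P['side'],(240.5,145.8))])
print(r,t,_, (t-r)/np.linalg.norm(t-r),np.linalg.norm(t-r))
for n in P:
    for x,y in ((562.9,252.3),): print(n,[proj(P[n],(x,y,z)).round(1) for z in (6,31.5,106)])
w=cam(robot,'wrist');s=robot.read_state(); print("cam in tool",s['orientation'].T@(w['c']-s['tool_pos']),"axis",s['orientation'].T@w['R'][2],w['f'])
R=s['orientation']; print(delta(robot,(562.9,252.3,200)))
E
```

```text
[ 628.5418453  -193.44895956  151.43275537] [ 619.0096786  -189.06541084  174.65809051] [np.float64(0.4251569870201662), np.float64(0.4251569870201935)] [-0.37402798  0.1720039   0.91132745] 25.485170081744723
scene [array([338.4, 257.7]), array([339.8, 253.3]), array([344. , 239.5])]
side [array([251.2, 299.7]), array([251.4, 293.3]), array([252.3, 273.2])]
cam in tool [  67.14922049   -0.99660596 -141.75414201] axis [-2.60528477e-01  4.03444168e-04  9.65466079e-01] 297.3186396354542
[-477.28493329 -283.56441154   30.69366344]
```

Careful with the scale: shifts go in shares of 62.5 mm and turns go in shares of 180 degrees. That gives: -53 mm is -0.848, -52 mm is -0.832.

```bash
echo '[{"jaw": 1, "tx": -0.832, "ty": -0.496}, {"jaw": 1, "tx": -0.848, "ty": -0.504}, {"jaw": 1, "tx": -0.848, "ty": -0.504}, {"jaw": 1, "tx": -0.848, "ty": -0.504}, {"jaw": 1, "tx": -0.848, "ty": -0.504}, {"jaw": 1, "tx": -0.848, "ty": -0.504}, {"jaw": 1, "tx": -0.848, "ty": -0.504}, {"jaw": 1, "tx": -0.848, "ty": -0.504}, {"jaw": 1, "tx": -0.848, "ty": -0.504}]' | python3 drive.py 40; echo '[{"jaw": 1, "turn": -0.0556}, {"jaw": 1, "turn": -0.0556}, {"jaw": 1, "turn": -0.0556}, {"jaw": 1}]' | python3 drive.py
python3 - <<'E'
from cell import robot, eyes
from h import *
p=cam(robot,'wrist'); im=eyes.snapshot('wrist'); cv2.imwrite('pics/w1.png',im[:,:,::-1])
print(robot.read_state()['qpos'],[proj(p,(562.9,252.3,z)) for z in (6,31.5,106)])
E
```

```text
time: 1.27
tool_pos: [563.0, 252.1, 231.1]
orientation: [[-0.965, 0.262, -0.0], [0.262, 0.965, 0.0], [0.0, 0.0, -1.0]]
wrist_force: [-0.5, 0.4, -0.7]
opening: 0.998
gripper_force: 0.0
time: 1.78
tool_pos: [561.8, 253.5, 230.8]
orientation: [[-0.967, -0.254, -0.001], [-0.254, 0.967, -0.0], [0.001, -0.0, -1.0]]
wrist_force: [0.5, -0.7, 0.3]
opening: 1.003
gripper_force: 0.0
[ 2.19805217e+01  8.87544595e+00  9.94178024e+01  1.60684287e-03
  7.17447828e+01 -8.26537847e+01] [array([254.88721678, 167.72466005]), array([254.81409457, 171.70423375]), array([254.52633205, 187.46545003])]
```

View pics/w1.png

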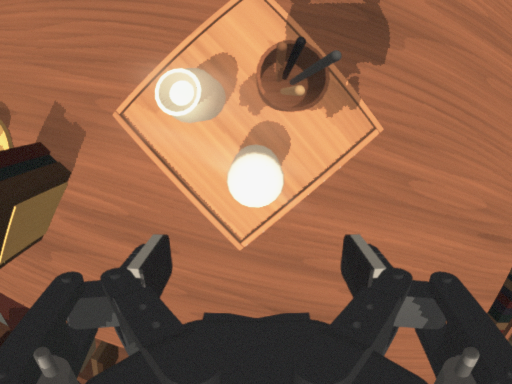

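The glass's bright top disc is centred near (255,179) in the wrist picture. That is about 6 px above the prediction, so I'll refine it.

Run:
```python
from cell import robot, eyes
from h import *
p=cam(robot,'wrist'); im=cv2.imread('pics/w1.png')
m=cv2.inRange(im,(215,215,215),(255,255,255)); k,l,st,ce=cv2.connectedComponentsWithStats(m)
i=l[179,255]; c,_=cv2.findContours((l==i).astype('uint8'),0,1); (x,y),r=cv2.minEnclosingCircle(c[0]); print(st[i],ce[i],x,y,r)
for z in(96,):
  X=plane(p,ce[i],z); print(X, plane(p,(x,y),z), plane(p,(x-r,y),z)-plane(p,(x+r,y),z))
  X[2]=52+230-230; print(delta(robot,(X[0],X[1],52)))
```

```text
[ 228  154   55   53 2263] [254.78479894 180.29209015] 254.93894958496094 180.2032470703125 27.20528793334961
[558.50967974 251.47271891  96.        ] [558.38827943 251.59324186  96.        ] [ 13.14488124 -50.41045469   0.        ]
[  3.62650623  -1.23983209 178.92351053]
```

In the tool's units: 50 mm is 0.8, 2.5 mm is 0.04.

```bash
echo '[{"jaw": 1, "tx": 0.04, "ty": -0.0192, "tz": 0.64}, {"jaw": 1, "tz": 0.8}, {"jaw": 1, "tz": 0.8}, {"jaw": 1, "tz": 0.64}, {"jaw": 1}, {"jaw": 0.3}, {"jaw": 0.3}, {"jaw": 0.3}, {"jaw": 0.3}, {"jaw": 0.3}]' | python3 drive.py 45
```

```text
time: 3.08
tool_pos: [562.2, 252.8, 54.3]
orientation: [[-0.967, -0.256, 0.005], [-0.256, 0.967, 0.002], [-0.005, 0.001, -1.0]]
wrist_force: [1.3, -0.3, 7.4]
opening: 0.649
gripper_force: 47.9
```

In the tool's units: -60 mm is -0.96, -45 mm is -0.72.

```bash
echo '[{"jaw": 0.3, "tz": -0.16}, {"jaw": 0.3, "tz": -0.32}, {"jaw": 0.3, "tz": -0.72}, {"jaw": 0.3, "tz": -0.96}, {"jaw": 0.3, "tz": -0.96}, {"jaw": 0.3, "tz": -0.96}, {"jaw": 0.3, "tz": -0.64}, {"jaw": 0.3}, {"jaw": 0.3}]' | python3 drive.py
python3 - <<'E'
from cell import robot, eyes
from h import *
im=eyes.snapshot('wrist'); cv2.imwrite('pics/w2.png',im[:,:,::-1]); print(robot.read_state()['qpos'])
E
```

```text
time: 4.2
tool_pos: [559.2, 251.7, 345.6]
orientation: [[-0.967, -0.256, -0.001], [-0.256, 0.967, -0.0], [0.001, -0.0, -1.0]]
wrist_force: [0.4, 0.2, -3.1]
opening: 0.645
gripper_force: 48.2
[ 2.19036342e+01  5.77528875e+00  9.11055874e+01  6.02312835e-04
  8.33154616e+01 -8.29235367e+01]
```

View pics/w2.png

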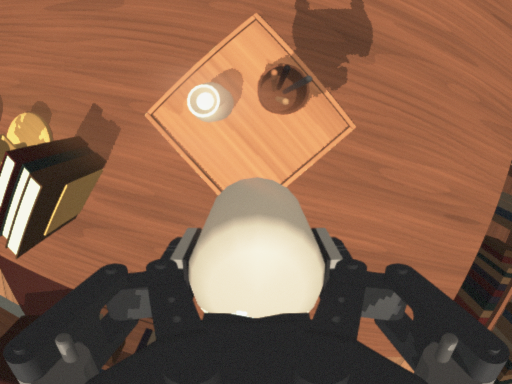

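The glass is held upright in the grip, its shoulder edge at about row 179. I'll carry it over to look at the lamp from the robot side.

In the tool's units: -49 mm is -0.784, 17.5 mm is 0.28.

```bash
echo '[{"jaw": 0.3, "tx": 0.28, "ty": -0.784, "tz": 0.08}, {"jaw": 0.3, "tx": 0.28, "ty": -0.784, "tz": 0.08}, {"jaw": 0.3, "tx": 0.28, "ty": -0.784, "tz": 0.08}, {"jaw": 0.3, "tx": 0.28, "ty": -0.784, "tz": 0.08}, {"jaw": 0.3, "tx": 0.28, "ty": -0.784, "tz": 0.08}, {"jaw": 0.3, "tx": 0.28, "ty": -0.784, "tz": 0.08}, {"jaw": 0.3, "tx": 0.28, "ty": -0.784, "tz": 0.08}, {"jaw": 0.3, "tx": 0.288, "ty": -0.752, "tz": 0.08}, {"jaw": 0.3, "tz": 0.08}]' | python3 drive.py ; echo '[{"jaw": 0.3, "tz": 0.32, "turn": 0.0583}, {"jaw": 0.3, "tz": 0.24, "turn": 0.0583}, {"jaw": 0.3, "turn": 0.0583}, {"jaw": 0.3}, {"jaw": 0.3}]' | python3 drive.py
python3 - <<'E'
from cell import robot, eyes
from h import *
p=cam(robot,'wrist'); s=robot.read_state()
im=eyes.snapshot('wrist'); cv2.imwrite('pics/w3.png',im[:,:,::-1]); print(s['qpos'],s['tool_pos'])
np.savez('pics/w3.npz',R=p['R'],t=p['t'])
cv2.imwrite('pics/w3c.png',cv2.resize(im[0:200,130:390,::-1],None,fx=3,fy=3,interpolation=2))
print(proj(p,(628.5,-193.4,151.4)))
# glass x offset
for row in (178,179,180):
    c,v=ray(p,(256,row)); o=s['orientation']; c=o.T@(c-s['tool_pos']); v=o.T@v
    print(row,(c+v*(22.8-c[2])/v[2])+[28,0,0])
E
```

```text
time: 5.38
tool_pos: [521.9, -163.8, 298.2]
orientation: [[-0.968, -0.251, -0.005], [-0.251, 0.968, 0.001], [0.005, 0.002, -1.0]]
wrist_force: [-0.1, 0.0, -2.5]
opening: 0.649
gripper_force: 48.6
time: 6.0
tool_pos: [523.6, -160.3, 265.5]
orientation: [[-0.959, 0.283, -0.001], [0.283, 0.959, 0.001], [0.001, 0.0, -1.0]]
wrist_force: [0.4, -0.5, -2.3]
opening: 0.646
gripper_force: 48.6
[-1.96335913e+01  1.89369717e-01  1.05090439e+02  1.04560372e-02
  7.47989765e+01 -9.31749393e+01] [ 523.6132725  -160.29423425  265.53457874]
[254.88890638 293.16315703]
178 [58.5525556  -0.92693097 22.8       ]
179 [57.97125028 -0.92705496 22.8       ]
180 [57.3890613  -0.92717923 22.8       ]
```

View pics/w3c.png

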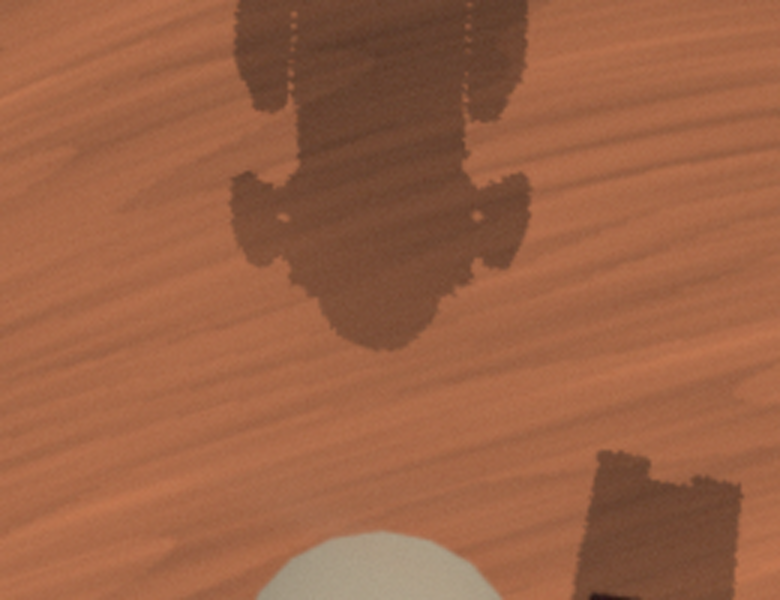

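The view was reversed: image-up is tool +x, so this shows only desk and the robot's shadow, with the glass edge at the bottom. I'll turn half round so that tool +x points at the lamp.

In the tool's units: 10.7 degrees / 180 = 0.0594.

```bash
echo '[{"jaw": 0.3, "turn": 0.0594}, {"jaw": 0.3, "turn": 0.0594}, {"jaw": 0.3, "turn": 0.0594}, {"jaw": 0.3, "turn": 0.0594}, {"jaw": 0.3, "turn": 0.0594}, {"jaw": 0.3, "turn": 0.0594}, {"jaw": 0.3, "turn": 0.0594}, {"jaw": 0.3, "turn": 0.0594}, {"jaw": 0.3, "turn": 0.0594}]' | python3 drive.py|head -1 ; echo '[{"jaw": 0.3, "turn": 0.0594}, {"jaw": 0.3, "turn": 0.0594}, {"jaw": 0.3, "turn": 0.0594}, {"jaw": 0.3, "turn": 0.0594}, {"jaw": 0.3, "turn": 0.0594}, {"jaw": 0.3, "turn": 0.0594}, {"jaw": 0.3, "turn": 0.0594}, {"jaw": 0.3, "turn": 0.0594}, {"jaw": 0.3}, {"jaw": 0.3}]' | python3 drive.py
cat > look.py <<'E'
import sys
from cell import robot, eyes
from h import *
n=sys.argv[1]; p=cam(robot,'wrist'); s=robot.read_state()
im=eyes.snapshot('wrist'); cv2.imwrite(f'pics/{n}.png',im[:,:,::-1]); print(s['qpos'].round(2),s['tool_pos'].round(1))
np.savez(f'pics/{n}.npz',o=s['orientation'],tp=s['tool_pos'],**{k:p[k] for k in('R','t','f','cx','cy','c','n')})
print(proj(p,(628.5,-193.4,151.4)))
E
python3 look.py w4
```

```text
time: 7.18
time: 8.43
tool_pos: [523.9, -160.9, 266.4]
orientation: [[0.949, -0.315, 0.0], [-0.315, -0.949, -0.0], [0.0, -0.0, -1.0]]
wrist_force: [0.6, 0.5, -1.9]
opening: 0.645
gripper_force: 48.5
[-19.68   0.16 105.03   0.    74.8   88.67] [ 523.9 -160.9  266.4]
[252.4337438   61.44561892]
```

View pics/w4.png

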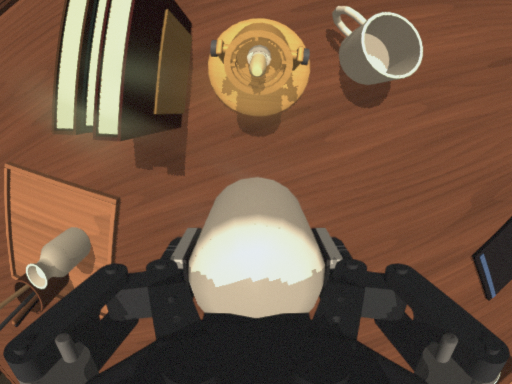

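The lamp is at about (259,65), seen nearly along its axis, with the bulb near (258,65). The yoke ends are at (217,50) and (302,57), the books are left of column 190, and the mug is at (385,48). I'll enlarge this.

Run:
```python
import cv2
im=cv2.imread('pics/w4.png')[15:120,205:315]
im=cv2.convertScaleAbs(im,alpha=1.1)
cv2.imwrite('pics/w4c.png',cv2.resize(im,None,fx=5.5,fy=5.5,interpolation=cv2.INTER_CUBIC))
```

```text
(no output)
```

View pics/w4c.png

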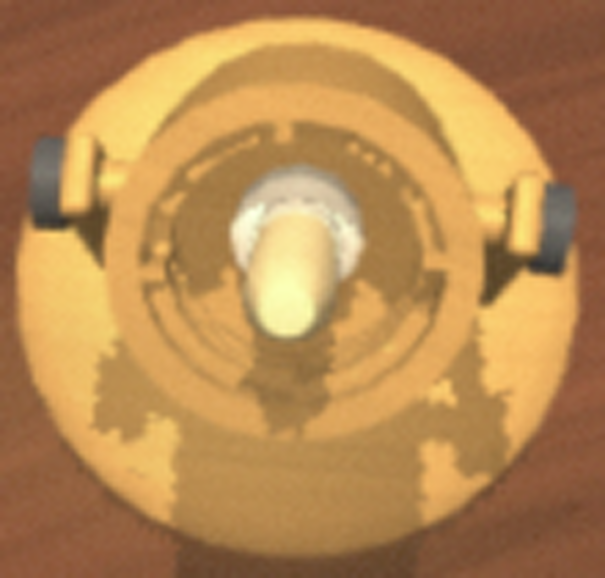

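The crop (5.5×, origin 205,15) shows:
- **Rim:** outer ellipse x 105–485, y 83–440.
- **Bulb:** tip near (288,314).
- **Foot:** ellipse x 20–578, y 15–555.
- **Yoke knobs:** (48,183) and (555,228).
- **Collar notches:** near (283,130), (150,275) and (435,258).

```bash
cat > m.py <<'E'
from cell import robot, eyes
from h import *
P={n:cam(robot,n) for n in("scene","side")}
d=np.load('pics/w4.npz'); w={k:d[k] for k in d}; w['n']='wrist'
c=lambda x,y:(205+(x+.5)/5.5-.5,15+(y+.5)/5.5-.5)
foot=plane(w,c(299,285),15); kl=plane(w,c(48,183),105); kr=plane(w,c(555,228),105)
print("foot",foot.round(1),"knobs",kl.round(1),kr.round(1)); 
yl=(kl-kr)/np.linalg.norm(kl-kr); piv=(kl+kr)/2; print("yoke width",np.linalg.norm(kl-kr),"pivot",piv.round(1),"y az",np.degrees(np.arctan2(yl[1],yl[0])))
rr=[ray(w,c(295,267)),ray(P['scene'],(202.8,163.8)),ray(P['side'],(237.5,151.3))]
rt=[ray(w,c(288,314)),ray(P['scene'],(205.5,157.8)),ray(P['side'],(240.5,146.3))]
for nm,r in(("rim",rr),("tip",rt)):
    X,e=tri(r); print(nm,X.round(1),np.round(e,1))
    for q in ((0,1),(0,2)): print(tri([r[i] for i in q])[0].round(1))
    C,v=r[0]; Y=C+v*((piv-C)@yl)/(v@yl); a=X-piv; a-=yl*(a@yl); print("from pivot",np.linalg.norm(a),"tilt",np.degrees(np.arccos(a[2]/np.linalg.norm(a))),"off-plane",(X-piv)@yl)
    # ray & axis-plane: range for pixel
# rim size -> range
C,v1=ray(w,c(105,262)); C,v2=ray(w,c(485,262)); print("range from size",60/2/np.tan(np.arccos(v1@v2)/2), "tri range",np.linalg.norm(tri(rr)[0]-C))
E
python3 m.py
```

```text
foot [ 642.6 -205.2   15. ] knobs [ 663.5 -162.7  105. ] [ 626.1 -248.6  105. ]
yoke width 93.65842773334471 pivot [ 644.8 -205.6  105. ] y az 66.46060806350783
rim [ 627.1 -196.8  148.6] [1.5 1.3 2. ]
[ 625.8 -197.3  146.9]
[ 627.6 -197.9  147.9]
from pivot 47.803206120493435 tilt 24.34817557729448 off-plane 1.0193322897953183
tip [ 617.6 -192.5  169.9] [1.6 1.2 2. ]
[ 616.2 -193.   167.8]
[ 617.9 -193.4  169.6]
from pivot 71.57100652272624 tilt 24.969598787791917 off-plane 1.1907755413959642
range from size 265.4113928774127 tri range 263.43972115558074
```

Three views agree: the rim is at about (627,-197,148), tilted about 24.7° towards azimuth 156°. Rows can't tilt the tool directly. I'll check what the arm does to tool tilt at the edge of its reach, high above the desk in the collar's azimuth plane.

In the tool's units: -60 mm is -0.96, 37 mm is 0.592.

```bash
echo '[{"jaw": 0.3, "ty": 0.592, "tz": -0.48}, {"jaw": 0.3, "tz": -0.96}, {"jaw": 0.3, "tz": -0.96}, {"jaw": 0.3, "tz": -0.96}, {"jaw": 0.3, "tz": -0.96}, {"jaw": 0.3, "tz": -0.96}, {"jaw": 0.3, "tz": -0.96}, {"jaw": 0.3, "tz": -0.96}, {"jaw": 0.3}]' | python3 drive.py;  python3 - <<'E'
from cell import robot, eyes
print(robot.read_state()['qpos'].round(2))
E
echo '[{"jaw": 0.3, "tz": -0.96}, {"jaw": 0.3, "tz": -0.96}, {"jaw": 0.3, "tz": -0.96}, {"jaw": 0.3, "tz": -0.96}, {"jaw": 0.3}]' | python3 drive.py;  python3 - <<'E'
from cell import robot, eyes
print(robot.read_state()['qpos'].round(2))
E
```

```text
time: 9.6
tool_pos: [511.5, -195.8, 723.0]
orientation: [[0.949, -0.316, 0.011], [-0.316, -0.949, -0.005], [0.012, 0.001, -1.0]]
wrist_force: [0.3, -0.1, -0.8]
opening: 0.651
gripper_force: 49.2
[-23.55   7.89  48.56   0.   122.85  84.9 ]
time: 10.22
tool_pos: [392.6, -150.5, 867.5]
orientation: [[0.943, -0.319, -0.1], [-0.315, -0.948, 0.051], [-0.111, -0.017, -0.994]]
wrist_force: [0.0, 0.1, -1.4]
opening: 0.646
gripper_force: 52.2
[-24.61  16.04  17.87   0.64 152.51  84.48]
```

In the tool's units: -40 mm is -0.64.

```bash
echo '[{"jaw": 0.3, "tx": -0.64}, {"jaw": 0.3, "tx": -0.64}, {"jaw": 0.3, "tx": -0.64}, {"jaw": 0.3}]' | python3 drive.py;  python3 - <<'E'
from cell import robot, eyes
print(robot.read_state()['qpos'].round(2))
E
echo '[{"jaw": 0.3, "tz": 0.48}, {"jaw": 0.3, "tz": 0.48}, {"jaw": 0.3}]' | python3 drive.py;  python3 - <<'E'
from cell import robot, eyes
print(robot.read_state()['qpos'].round(2))
E
```

```text
time: 10.72
tool_pos: [278.0, -111.8, 881.3]
orientation: [[0.942, -0.319, -0.099], [-0.316, -0.948, 0.051], [-0.11, -0.017, -0.994]]
wrist_force: [0.6, 0.7, -2.2]
opening: 0.648
gripper_force: 52.1
[-2.6720e+01  1.3100e+00  3.3650e+01  9.0000e-02  1.5144e+02  8.1920e+01]
time: 11.1
tool_pos: [277.2, -111.1, 816.5]
orientation: [[0.941, -0.319, -0.111], [-0.315, -0.948, 0.057], [-0.123, -0.019, -0.992]]
wrist_force: [0.8, -0.3, -0.7]
opening: 0.646
gripper_force: 52.1
[-2.6690e+01 -6.5900e+00  5.1350e+01  8.0000e-02  1.4241e+02  8.1920e+01]
```

The tilt gained at the reach limit persists in the commanded pose. So stretching outward past the reach limit in the collar's plane should tilt the tool outward. I'll try that well above the desk.

In the tool's units: 53 mm is 0.848, 24 mm is 0.384.

```bash
echo '[{"jaw": 0.3, "tx": 0.848, "ty": 0.0768, "tz": 0.384}, {"jaw": 0.3, "tx": 0.848, "ty": 0.0768, "tz": 0.384}, {"jaw": 0.3, "tx": 0.848, "ty": 0.0768, "tz": 0.384}, {"jaw": 0.3, "tx": 0.848, "ty": 0.0768, "tz": 0.384}, {"jaw": 0.3, "tx": 0.848, "ty": 0.0768, "tz": 0.384}, {"jaw": 0.3, "tx": 0.848, "ty": 0.0768, "tz": 0.384}, {"jaw": 0.3, "tx": 0.848, "ty": 0.0768, "tz": 0.384}, {"jaw": 0.3, "tx": 0.848, "ty": 0.0768, "tz": 0.384}, {"jaw": 0.3, "tx": 0.848, "ty": 0.0768, "tz": 0.384}, {"jaw": 0.3, "tx": 0.848, "ty": 0.0768, "tz": 0.384}]' | python3 drive.py >/dev/null; echo '[{"jaw": 0.3, "tx": 0.848, "ty": 0.0768, "tz": 0.384}, {"jaw": 0.3, "tx": 0.848, "ty": 0.0768, "tz": 0.384}, {"jaw": 0.3}]' | python3 drive.py;cat > q.py <<'E'
from cell import robot, eyes
import numpy as np
s=robot.read_state();z=s['orientation'][:,2]
print(s['qpos'].round(2),s['tool_pos'].round(1),"tilt",np.degrees(np.arccos(-z[2])).round(2),"az",np.degrees(np.arctan2(z[1],z[0])).round(1),z.round(3),s['time'])
E
python3 q.py;  echo '[{"jaw": 0.3, "tx": 0.64}, {"jaw": 0.3, "tx": 0.64}, {"jaw": 0.3}]' | python3 drive.py>/dev/null;  python3 q.py
```

```text
time: 12.72
tool_pos: [813.4, -344.8, 432.8]
orientation: [[0.941, -0.32, -0.108], [-0.315, -0.947, 0.056], [-0.121, -0.018, -0.993]]
wrist_force: [-0.8, -0.4, -3.6]
opening: 0.646
gripper_force: 52.2
[-24.71  50.78  18.15   0.35 118.07  84.01] [ 813.4 -344.8  432.8] tilt 7.01 az 152.8 [-0.108  0.056 -0.993] 12.725
[-24.29  51.94  17.81   0.47 113.82  84.44] [ 843.6 -350.6  415. ] tilt 3.6 az 148.9 [-0.054  0.032 -0.998] 13.1
```

Careful with the scale: shifts go in shares of 62.5 mm and turns go in shares of 180 degrees. That gives: 60 mm is 0.96, -5 mm is -0.08.

```bash
echo '[{"jaw": 0.3, "tx": 0.96, "tz": -0.08}, {"jaw": 0.3, "tx": 0.96, "tz": -0.08}, {"jaw": 0.3, "tx": 0.96, "tz": -0.08}, {"jaw": 0.3}]' | python3 drive.py>/dev/null;  python3 q.py;echo '[{"jaw": 0.3, "tx": 0.96, "tz": -0.08}, {"jaw": 0.3, "tx": 0.96, "tz": -0.08}, {"jaw": 0.3, "tx": 0.96, "tz": -0.08}, {"jaw": 0.3}]' | python3 drive.py>/dev/null;  python3 q.py
```

```text
[-23.57  54.84  17.81   0.66 104.64  85.21] [ 905.9 -363.8  366.9] tilt 2.78 az -10.3 [ 0.048 -0.009 -0.999] 13.6
[-23.01  56.55  17.81   0.78  96.05  85.78] [ 960.3 -375.6  342.4] tilt 9.62 az -18.3 [ 0.159 -0.053 -0.986] 14.1
```

```bash
echo '[{"jaw": 0.3, "tx": 0.8, "ty": 0.48, "tz": -0.16}, {"jaw": 0.3, "tx": 0.88, "ty": 0.4, "tz": -0.16}, {"jaw": 0.3, "tx": 0.96, "ty": 0.16, "tz": -0.16}, {"jaw": 0.3}]' | python3 drive.py>/dev/null;  python3 q.py;echo '[{"jaw": 0.3, "tx": 0.96, "ty": 0.08, "tz": -0.24}, {"jaw": 0.3, "tx": 0.96, "ty": 0.08, "tz": -0.24}, {"jaw": 0.3}]' | python3 drive.py>/dev/null;  python3 q.py
```

```text
[-26.15  56.49  17.81   1.5   89.18  82.91] [ 976.5 -441.6  353.1] tilt 16.58 az -20.9 [ 0.267 -0.102 -0.958] 14.6
[-25.88  55.48  17.81   1.66  85.12  83.  ] [ 998.1 -445.4  380.3] tilt 21.65 az -21.4 [ 0.344 -0.135 -0.929] 14.975
```

In the tool's units: 55 mm is 0.88, 40 mm is 0.64.

```bash
echo '[{"jaw": 0.3, "ty": 0.88}, {"jaw": 0.3, "tx": 0.4, "ty": 0.48, "tz": -0.08}, {"jaw": 0.3, "tx": 0.64, "tz": -0.16}, {"jaw": 0.3}]' | python3 drive.py>/dev/null;  python3 q.py
```

```text
[-30.25  55.02  17.81   3.42  82.76  78.83] [ 976.9 -517.1  395. ] tilt 24.64 az -22.1 [ 0.386 -0.157 -0.909] 15.475
```

Run:
```python
from cell import robot, eyes
from h import *
s=robot.read_state();O=s['orientation'];rim=np.array([626.8,-197,148])
T=rim-O@[80,0,130]; print(O.round(3),T, delta(robot,T))
```

```text
[[ 0.863 -0.327  0.386]
 [-0.288 -0.945 -0.157]
 [ 0.416  0.024 -0.909]] [ 507.57545345 -153.60815352  232.86845797] [-576.89645662 -193.99047019  -90.92513006]
```

In the tool's units: -48 mm is -0.768, -16.2 mm is -0.2592.

```bash
echo '[{"jaw": 0.3, "tx": -0.768, "ty": -0.2592, "tz": -0.1216}, {"jaw": 0.3, "tx": -0.768, "ty": -0.2592, "tz": -0.1216}, {"jaw": 0.3, "tx": -0.768, "ty": -0.2592, "tz": -0.1216}, {"jaw": 0.3, "tx": -0.768, "ty": -0.2592, "tz": -0.1216}, {"jaw": 0.3, "tx": -0.768, "ty": -0.2592, "tz": -0.1216}, {"jaw": 0.3, "tx": -0.768, "ty": -0.2592, "tz": -0.1216}, {"jaw": 0.3, "tx": -0.768, "ty": -0.2592, "tz": -0.1216}, {"jaw": 0.3, "tx": -0.768, "ty": -0.2592, "tz": -0.1216}]' | python3 drive.py >/dev/null; echo '[{"jaw": 0.3, "tx": -0.768, "ty": -0.2592, "tz": -0.1216}, {"jaw": 0.3, "tx": -0.768, "ty": -0.2592, "tz": -0.1216}, {"jaw": 0.3, "tx": -0.768, "ty": -0.2592, "tz": -0.1216}, {"jaw": 0.3, "tx": -0.768, "ty": -0.2592, "tz": -0.1216}, {"jaw": 0.3}, {"jaw": 0.3}]' | python3 drive.py ; python3 q.py; python3 look.py w5
python3 - <<'E'
from h import *
d=np.load('pics/w5.npz');w={k:d[k] for k in d};w['n']='wrist'
c=np.array([626.8,-197,148]);x,y=proj(w,c).astype(int);print(x,y)
im=cv2.imread('pics/w5.png');X0,Y0=max(0,x-60),max(0,y-50);print(X0,Y0)
cv2.imwrite('pics/w5c.png',cv2.resize(im[Y0:Y0+105,X0:X0+125],None,fx=5.5,fy=5.5,interpolation=cv2.INTER_CUBIC))
E
```

```text
time: 17.23
tool_pos: [522.2, -163.1, 240.0]
orientation: [[0.862, -0.326, 0.387], [-0.287, -0.945, -0.157], [0.417, 0.025, -0.908]]
wrist_force: [-0.0, -0.3, -1.7]
opening: 0.646
gripper_force: 52.2
[-19.18 -14.89 124.44  -1.7   45.77  90.47] [ 522.2 -163.1  240. ] tilt 24.72 az -22.1 [ 0.387 -0.157 -0.908] 17.225
[-19.18 -14.89 124.44  -1.7   45.77  90.47] [ 522.2 -163.1  240. ]
[245.81928055 113.91891861]
250 115
190 65
```

View pics/w5c.png

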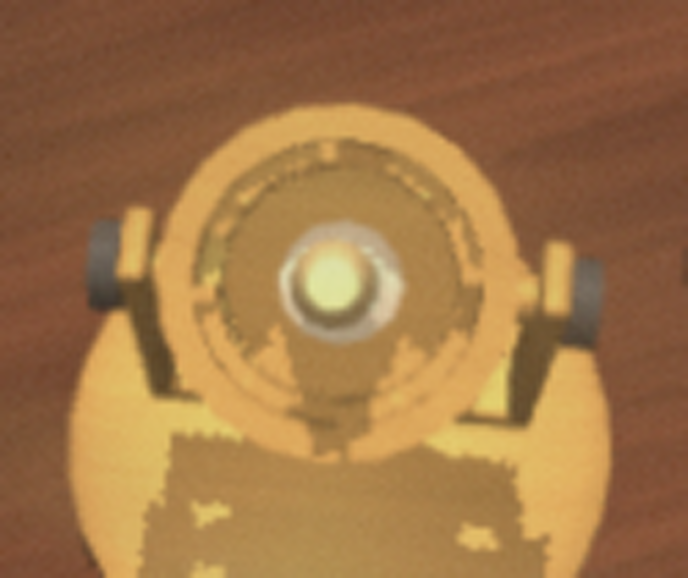

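The collar is seen almost along its axis. The rim circle (5.5× crop) spans x 158–523 and y 103–465, so it is centred at (340.5,284). The bulb tip is at about (331,280), close to concentric. The yoke knobs are at (105,265) and (587,302).

```bash
cat > m2.py <<'E'
exec(open('m.py').read().split('foot=')[0])
w4=w; d=np.load('pics/w5.npz'); w5={k:d[k] for k in d}; w5['n']='wrist'
c5=lambda x,y:(190+(x+.5)/5.5-.5,65+(y+.5)/5.5-.5)
rw=[ray(w5,c5(340.5,284)),ray(w4,c(295,267))]
rs=[ray(P['scene'],(202.8,163.8)),ray(P['side'],(237.5,151.3))]
for r in (rw,rw+rs): X,e=tri(r); print("rim",X.round(1),np.round(e,1))
C=w5['c']; v1=ray(w5,c5(158,284))[1];v2=ray(w5,c5(523,284))[1]; rng=30/np.tan(np.arccos(v1@v2)/2)
Rs=C+rw[0][1]*rng; print("rim by size",Rs.round(1),"range",rng,np.linalg.norm(X-C))
rim=X
# axis from bulb-tip sphere centre, 19 mm out of rim, seen in w5: solve |rim+19a - (C+s v)|=0
from scipy.optimize import brentq
C_,v=ray(w5,c5(331,280)); rr=C+rw[0][1]*np.linalg.norm(X-C)
s=brentq(lambda s:np.linalg.norm(C+s*v-rr)-19,0,v@(rr-C)-5); a=(C+s*v-rr)/19
print("axis",a.round(3),"tilt",np.degrees(np.arccos(a[2])),"az",np.degrees(np.arctan2(a[1],a[0])))
kl=plane(w5,c5(105,265),105);kr=plane(w5,c5(587,302),105);y=kl-kr
print("yoke",kl.round(1),kr.round(1),np.degrees(np.arctan2(y[1],y[0])),((kl+kr)/2).round(1),np.linalg.norm(y))
E
python3 m2.py
```

```text
rim [ 626.  -197.8  148.5] [0.1 0.1]
rim [ 626.8 -197.4  147.9] [0.9 0.9 1.5 2.4]
rim by size [ 625.7 -197.8  149. ] range 270.5976767152784 271.96241354183053
axis [-0.329  0.202  0.923] tilt 22.68273083067457 az 148.41941942657334
yoke [ 663.2 -162.6  105. ] [ 625.9 -248.9  105. ] 66.58727171995818 [ 644.6 -205.7  105. ] 94.03205909207492
```

```bash
cat > m3.py <<'E'
from h import *
import sys
for n in sys.argv[1:]:
    d=np.load(f'pics/{n}.npz');w={k:d[k] for k in d};w['n']='wrist';O,tp=d['o'],d['tp']
    im=cv2.GaussianBlur(cv2.imread(f'pics/{n}.png'),(3,3),0).astype(int); sat=im[:,:,2]-im[:,:,0]   # red - blue
    pts=[]
    for col in range(222,290,2):
        s=sat[160:225,col]; i=np.where(s<45)[0]
        if len(i): pts.append((col,160+i[0]))
    for zs in (20.8,22.8,24.8):
        q=[]
        for u in pts:
            c,v=ray(w,u); c=O.T@(c-tp);v=O.T@v; q.append((c+v*(zs-c[2])/v[2])[:2])
        q=np.array(q)
        from scipy.optimize import least_squares
        f=least_squares(lambda p:np.hypot(q[:,0]-p[0],q[:,1]-p[1])-p[2],[2,0,28],loss='soft_l1')
        g=least_squares(lambda p:np.hypot(q[:,0]-p[0],q[:,1]-p[1])-28,[2,0],loss='soft_l1')
        print(n,zs,f.x.round(2),g.x.round(2),np.abs(g.fun).max().round(2))
    print(pts[::5])
E
python3 m3.py w2 w4 w5
```

```text
Traceback (most recent call last):
  File "m3.py", line 4, in <module>
    d=np.load(f'pics/{n}.npz');w={k:d[k] for k in d};w['n']='wrist';O,tp=d['o'],d['tp']
FileNotFoundError: [Errno 2] No such file or directory: 'pics/w2.npz'
```

```bash
python3 m3.py w4 w5
```

```text
w4 20.8 [ 1.2   0.86 27.26] [0.4  0.88] 0.35
w4 22.8 [ 0.42  0.86 27.6 ] [-0.01  0.87] 0.33
w4 24.8 [-0.36  0.86 27.94] [-0.43  0.86] 0.35
[(222, np.int64(192)), (232, np.int64(184)), (242, np.int64(180)), (252, np.int64(178)), (262, np.int64(178)), (272, np.int64(180)), (282, np.int64(186))]
w5 20.8 [-685609.65 -189630.01  711355.37] [-23.7    0.12] 19.2
w5 22.8 [-421255.2  -116074.16  436958.15] [-24.42   0.14] 19.45
w5 24.8 [17.57  1.82 18.  ] [-25.14   0.16] 19.7
[(222, np.int64(196)), (232, np.int64(190)), (242, np.int64(220)), (252, np.int64(219)), (262, np.int64(219)), (272, np.int64(221)), (282, np.int64(224))]
```

Run:
```python
from h import *
for n in('w4','w5'):
    d=np.load(f'pics/{n}.npz'); O=d['o'];print((O.T@(d['c']-d['tp'])).round(2),(O.T@d['R'][2]).round(4))
    im=cv2.imread(f'pics/{n}.png')
    for col in (236,256,276): print(col,[tuple(int(v) for v in im[r,col]) for r in range(166,226,4)])
```

```text
[  64.54    1.08 -141.79] [-2.606e-01 -6.000e-04  9.654e-01]
236 [(58, 81, 123), (59, 82, 120), (63, 87, 130), (58, 82, 126), (116, 137, 153), (122, 143, 155), (122, 144, 157), (124, 145, 160), (125, 146, 161), (127, 148, 163), (126, 149, 163), (126, 148, 163), (128, 150, 165), (145, 170, 187), (175, 207, 222)]
256 [(56, 79, 126), (59, 79, 125), (56, 81, 128), (118, 141, 156), (123, 144, 158), (124, 148, 164), (129, 151, 165), (123, 147, 160), (127, 149, 164), (128, 148, 164), (127, 149, 165), (127, 151, 165), (136, 162, 177), (163, 195, 213), (191, 222, 228)]
276 [(56, 79, 125), (57, 81, 124), (58, 81, 131), (56, 81, 128), (109, 131, 150), (122, 144, 158), (125, 147, 161), (124, 147, 160), (126, 148, 162), (125, 147, 161), (125, 147, 160), (126, 148, 162), (127, 150, 164), (139, 165, 180), (168, 199, 216)]
[  64.29    1.06 -142.33] [-2.607e-01 -5.000e-04  9.654e-01]
236 [(83, 141, 178), (86, 144, 178), (87, 144, 176), (88, 149, 180), (82, 146, 176), (146, 177, 195), (156, 186, 203), (157, 186, 205), (161, 191, 208), (161, 191, 209), (163, 194, 213), (166, 194, 213), (163, 195, 212), (166, 197, 215), (187, 219, 228)]
256 [(77, 138, 178), (80, 140, 177), (79, 139, 172), (85, 144, 178), (156, 186, 207), (158, 190, 209), (163, 192, 212), (162, 191, 211), (166, 195, 214), (165, 196, 213), (166, 195, 214), (167, 198, 215), (165, 195, 214), (183, 214, 226), (203, 229, 228)]
276 [(72, 126, 166), (75, 128, 168), (101, 181, 225), (101, 181, 226), (94, 169, 221), (148, 179, 199), (154, 184, 202), (154, 185, 202), (158, 186, 205), (160, 189, 206), (158, 188, 205), (163, 189, 209), (161, 191, 209), (161, 192, 210), (181, 215, 227)]
```

```bash
cat > m3.py <<'E'
from h import *
import sys
from scipy.optimize import least_squares
CN=np.array([65.85,0,-142.84])   # wrist camera in the tool frame, from two yaws
for n in sys.argv[1:]:
    d=np.load(f'pics/{n}.npz');w={k:d[k] for k in d};w['n']='wrist';O,tp=d['o'],d['tp']
    im=cv2.GaussianBlur(cv2.imread(f'pics/{n}.png'),(3,3),0).astype(float); k=im[:,:,0]/im[:,:,2]
    pts=[]
    for col in range(216,296,2):
        s=k[165:225,col]; i=np.where(s>.61)[0]
        if len(i) and i[0]>0:
            i=i[0]; pts.append((col,165+i-1+(.61-s[i-1])/(s[i]-s[i-1])))
    for zs in (19,22.8):
        q=np.array([(lambda v:(CN+v*(zs-CN[2])/v[2])[:2])(O.T@ray(w,u)[1]) for u in pts])
        f=least_squares(lambda p:np.hypot(q[:,0]-p[0],q[:,1]-p[1])-p[2],[2,0,28],loss='soft_l1')
        g=least_squares(lambda p:np.hypot(q[:,0]-p[0],q[:,1]-p[1])-28,[2,0],loss='soft_l1')
        print(n,zs,f.x.round(2),g.x.round(2),np.abs(g.fun).max().round(2))
    print([(u[0],round(float(u[1]),1)) for u in pts[::6]])
E
python3 m3.py w4 w5
```

```text
w4 19 [ 3.33 -0.31 27.29] [ 2.53 -0.3 ] 0.32
w4 22.8 [ 1.87 -0.32 27.93] [ 1.79 -0.32] 0.23
[(216, 196.9), (228, 184.9), (240, 178.8), (252, 176.8), (264, 177.6), (276, 181.0), (288, 188.6)]
w5 19 [ 0.76 -0.13 27.77] [ 0.5  -0.12] 0.27
w5 22.8 [-0.77 -0.13 28.42] [-0.29 -0.15] 0.31
[(216, 200.4), (228, 188.4), (240, 182.6), (252, 180.5), (264, 181.2), (276, 185.0), (288, 191.5)]
```

Run:
```python
from h import *
d=np.load('pics/w4.npz');w={k:d[k] for k in d};w['n']='wrist'
for u in((190,45),(183,125)): print(u,plane(w,u,0).round(1),plane(w,u,195).round(1))
for u in((125,125),(157,110)): print(u,plane(w,u,195).round(1))
from cell import robot, eyes
s=robot.read_state();O=s['orientation'];rim=np.array([627.5,-197.2,149.65])
a=np.array([-.386,.163,.908]);g=np.array([-.9,-.15,47])
T=rim+45*a-O@g; print(T,delta(robot,T)); print("rim in tool",O.T@(rim-s['tool_pos']))
```

```text
(190, 45) [ 706.9 -126.8    0. ] [ 648.6 -153.3  195. ]
(183, 125) [603.  -81.1   0. ] [ 594.3 -129.4  195. ]
(125, 125) [611.2 -86.  195. ]
(157, 110) [ 611.9 -114.5  195. ]
[ 592.64543297 -182.85548938  233.57958528] [63.0573997  -4.87676041 36.25034647]
rim in tool [ 62.17477571  -4.77727629 128.25030403]
```

In the tool's units: 33 mm is 0.528, 30 mm is 0.48, -10 degrees / 180 = -0.0556.

```bash
echo '[{"jaw": 0.3, "tx": 0.48, "ty": -0.04, "tz": 0.16}, {"jaw": 0.3, "tx": 0.528, "ty": -0.0384, "tz": 0.256, "turn": -0.0556}, {"jaw": 0.3, "turn": -0.0556}, {"jaw": 0.3, "turn": -0.0556}, {"jaw": 0.3, "turn": -0.0556}, {"jaw": 0.3}, {"jaw": 0.3}]' | python3 drive.py ; python3 q.py; python3 look.py w6; python3 m3.py w6
python3 - <<'E'
from h import *
from cell import robot, eyes
s=robot.read_state();O=s['orientation'];rim=np.array([627.5,-197.2,149.65]);print("rim in tool",O.T@(rim-s['tool_pos']), "axis in tool",O.T@[-.386,.163,.908])
E
```

```text
time: 18.15
tool_pos: [587.6, -181.8, 240.7]
orientation: [[0.873, 0.301, 0.384], [0.383, -0.91, -0.157], [0.302, 0.285, -0.91]]
wrist_force: [-0.7, -0.3, -1.4]
opening: 0.646
gripper_force: 52.1
[-18.67  -6.45 117.38  -2.12  44.6   51.52] [ 587.6 -181.8  240.7] tilt 24.53 az -22.3 [ 0.384 -0.157 -0.91 ] 18.15
[-18.67  -6.45 117.38  -2.12  44.6   51.52] [ 587.6 -181.8  240.7]
[253.32148786 185.26120359]
w6 19 [ 7.22 -0.09 23.08] [0.93 0.14] 4.89
w6 22.8 [ 5.79 -0.09 23.66] [0.18 0.1 ] 4.89
[(216, 201.6), (228, 189.4), (240, 183.2), (252, 171.7), (264, 173.9), (276, 184.6), (288, 192.6)]
rim in tool [  1.6404612    0.40373675 100.53525202] axis in tool [-1.92304830e-05 -6.41456539e-03 -9.99993926e-01]
```

In the tool's units: 15 mm is 0.24, 8 mm is 0.128.

```bash
echo '[{"jaw": 0.3, "tx": 0.032, "ty": 0.008, "tz": 0.128}, {"jaw": 0.3, "tz": 0.24}, {"jaw": 0.3, "tz": 0.24}, {"jaw": 0.3, "tz": 0.128}, {"jaw": 0.3}, {"jaw": 0.3}]' | python3 drive.py
cat > r.py <<'E'
from h import *
from cell import robot, eyes
s=robot.read_state();O=s['orientation'];rim=np.array([627.5,-197.2,149.65]);print("rim in tool",(O.T@(rim-s['tool_pos'])).round(2),"force in tool",(O.T@s['wrist_force']).round(1),"torque",(O.T@s['wrist_torque']).round(2),"j",s['qpos'].round(1),"grip",s['gripper_force'].round(1),s['time'])
E
python3 r.py
```

```text
time: 18.95
tool_pos: [606.4, -188.3, 199.2]
orientation: [[0.872, 0.304, 0.384], [0.386, -0.909, -0.157], [0.301, 0.285, -0.91]]
wrist_force: [0.3, 0.2, -2.1]
opening: 0.645
gripper_force: 52.1Traceback (most recent call last):
  File "r.py", line 3, in <module>
    s=robot.read_state();O=s['orientation'];rim=np.array([627.5,-197.2,149.65]);print("rim in tool",(O.T@(rim-s['tool_pos'])).round(2),"force in tool",(O.T@s['wrist_force']).round(1),"torque",(O.T@s['wrist_torque']).round(2),"j",s['qpos'].round(1),"grip",s['gripper_force'].round(1),s['time'])
                                                                                                                                                                                                                                                               ^^^^^^^^^^^^^^^^^^^^^^^^
AttributeError: 'float' object has no attribute 'round'
```

In the tool's units: 4 mm is 0.064, 2 mm is 0.032.

```bash
sed -i "s/s\['gripper_force'\].round(1)/s['gripper_force']/" r.py; python3 r.py; echo '[{"jaw": 0.3, "tz": 0.064}, {"jaw": 0.3, "tz": 0.064}, {"jaw": 0.3, "tz": 0.032}, {"jaw": 0.3}]' | python3 drive.py>/dev/null; python3 r.py; echo '[{"jaw": 0.3, "tz": 0.032}, {"jaw": 0.3, "tz": 0.032}, {"jaw": 0.3}]' | python3 drive.py>/dev/null; python3 r.py
```

```text
rim in tool [4.000e-02 3.700e-01 5.454e+01] force in tool [-0.3 -0.7  2. ] torque [ 0.18 -0.22 -0.  ] j [-18.7  -2.  117.9  -2.3  39.7  51.6] grip 52.135238534538075 18.95
rim in tool [ 0.49  0.76 44.18] force in tool [-0.3  0.3  0.6] torque [ 0.25 -0.24  0.01] j [-18.7  -1.  118.   -2.3  38.7  51.6] grip 52.13573039858602 19.45
rim in tool [ 0.44  0.72 40.2 ] force in tool [-0.6 -0.6  2.1] torque [ 0.19 -0.19  0.03] j [-18.7  -0.6 118.   -2.4  38.3  51.6] grip 52.1355581888929 19.825
```

In the tool's units: 1.5 mm is 0.024, 0.7 mm is 0.0112.

```bash
echo '[{"jaw": 0.3, "tx": 0.0112, "ty": 0.0096}, {"jaw": 0.3, "tz": 0.024}, {"jaw": 0.3, "tz": 0.024}, {"jaw": 0.3}]' | python3 drive.py>/dev/null; python3 r.py; echo '[{"jaw": 0.3, "tz": 0.024}, {"jaw": 0.3, "tz": 0.016}, {"jaw": 0.3}]' | python3 drive.py>/dev/null; python3 r.py
```

```text
rim in tool [-0.26  0.12 37.21] force in tool [-0.5 -0.9  1.5] torque [ 0.24 -0.22 -0.02] j [-18.7  -0.3 117.9  -2.4  38.   51.6] grip 52.13601083611138 20.325
rim in tool [-0.68 -0.16 36.04] force in tool [-3.6 -3.5 -9.3] torque [ 0.6  -0.71  0.06] j [-1.870e+01 -1.000e-01  1.178e+02 -2.400e+00  3.790e+01  5.160e+01] grip 53.288547318661585 20.7
```

In the tool's units: -0.3 mm is -0.0048, -5 degrees / 180 = -0.0278.

```bash
echo '[{"jaw": 0.3, "tx": -0.0048, "ty": -0.0048, "turn": -0.0278}, {"jaw": 0.3, "turn": -0.0278}, {"jaw": 0.3}]' | python3 drive.py>/dev/null; python3 r.py; echo '[{"jaw": 0.3, "turn": -0.0278}, {"jaw": 0.3, "turn": -0.0278}, {"jaw": 0.3}]' | python3 drive.py>/dev/null; python3 r.py;echo '[{"jaw": 0.3, "turn": -0.0278}, {"jaw": 0.3, "turn": -0.0278}, {"jaw": 0.3}]' | python3 drive.py>/dev/null; python3 r.py
```

```text
rim in tool [-0.78 -1.2  36.17] force in tool [-2.6  0.5 -7.9] torque [ 0.1  -0.58 -0.03] j [-1.880e+01 -1.000e-01  1.179e+02 -2.400e+00  3.770e+01  4.170e+01] grip 52.852386311860755 21.075
rim in tool [-0.26  0.13 34.91] force in tool [-0.1 -1.2  1.4] torque [ 0.3  -0.17  0.06] j [-1.870e+01 -1.000e-01  1.179e+02 -2.400e+00  3.770e+01  3.180e+01] grip 52.2541128017474 21.45
rim in tool [-0.29  0.16 34.59] force in tool [-1.1  0.7  1.7] torque [ 0.   -0.18  0.94] j [-18.8  -0.  117.9  -2.3  37.7  21.9] grip 52.1820003236644 21.825
```

In the tool's units: 1 mm is 0.016, 0.5 mm is 0.008, 3 degrees / 180 = 0.0167.

```bash
echo '[{"jaw": 0.3, "turn": 0.0167}, {"jaw": 0.3, "tz": 0.016}, {"jaw": 0.3, "tz": 0.008}, {"jaw": 0.3}]' | python3 drive.py>/dev/null; python3 r.py; echo '[{"jaw": 0.3, "tz": 0.016}, {"jaw": 0.3, "tz": 0.008}, {"jaw": 0.3}]' | python3 drive.py>/dev/null; python3 r.py
```

```text
rim in tool [-3.600e-01 -3.000e-02  3.382e+01] force in tool [-1.  -1.2 -5.5] torque [ 0.45 -0.31  0.21] j [-1.870e+01  1.000e-01  1.179e+02 -2.400e+00  3.760e+01  2.470e+01] grip 52.68318993039429 22.325
rim in tool [-0.34 -0.05 31.95] force in tool [-0.4 -0.8 -4.2] torque [ 0.26 -0.26  0.27] j [-18.8   0.2 117.9  -2.4  37.4  24.7] grip 52.72156652994454 22.7
```

In the tool's units: 1 mm is 0.016.

```bash
echo '[{"jaw": 0.3, "tz": 0.016}, {"jaw": 0.3}]' | python3 drive.py>/dev/null; python3 r.py; echo '[{"jaw": 0.3, "tz": 0.016}, {"jaw": 0.3}]' | python3 drive.py>/dev/null; python3 r.py
```

```text
rim in tool [-0.3  -0.09 31.24] force in tool [-0.5 -1.7 -8. ] torque [ 0.43 -0.31  0.24] j [-18.8   0.3 117.9  -2.4  37.3  24.7] grip 53.34543250501156 22.95
rim in tool [-0.4  -0.16 31.08] force in tool [ -3.2  -3.7 -14.8] torque [ 0.82 -0.47  0.23] j [-18.8   0.3 117.9  -2.4  37.3  24.7] grip 54.05102716293186 23.2
```

In the tool's units: -0.8 mm is -0.0128, 0.33 mm is 0.0053, 5 degrees / 180 = 0.0278.

```bash
echo '[{"jaw": 0.3, "tz": -0.0128}, {"jaw": 0.3, "tz": 0.0053, "turn": 0.0278}, {"jaw": 0.3, "tz": 0.0053, "turn": 0.0278}, {"jaw": 0.3}]' | python3 drive.py>/dev/null; python3 r.py; echo '[{"jaw": 0.3, "tz": 0.0053, "turn": 0.0278}, {"jaw": 0.3, "tz": 0.0053, "turn": 0.0278}, {"jaw": 0.3}]' | python3 drive.py>/dev/null; python3 r.py
```

```text
rim in tool [-1.17 -0.17 30.6 ] force in tool [ 0.1 -2.5 -8.5] torque [0.41 0.09 0.07] j [-18.7   0.4 117.9  -2.4  37.2  34.7] grip 53.01740262424573 23.7
rim in tool [-1.1   0.11 29.88] force in tool [-1.1 -2.5 -8.7] torque [ 0.39 -0.07  0.05] j [-18.7   0.5 117.9  -2.4  37.1  44.7] grip 53.01476789871231 24.075
```

In the tool's units: 0.53 mm is 0.0085, 0.3 mm is 0.0048, 8 degrees / 180 = 0.0444.

```bash
echo '[{"jaw": 0.3, "tz": 0.0048, "turn": 0.0444}, {"jaw": 0.3, "tz": 0.0085, "turn": 0.0444}, {"jaw": 0.3, "tz": 0.0085, "turn": 0.0444}, {"jaw": 0.3, "tz": 0.0085, "turn": 0.0444}, {"jaw": 0.3, "tz": 0.0085, "turn": 0.0444}, {"jaw": 0.3}]' | python3 drive.py>/dev/null; python3 r.py; echo '[{"jaw": 0.3, "tz": 0.0085, "turn": 0.0444}, {"jaw": 0.3, "tz": 0.0085, "turn": 0.0444}, {"jaw": 0.3, "tz": 0.0085, "turn": 0.0444}, {"jaw": 0.3, "tz": 0.0085, "turn": 0.0444}, {"jaw": 0.3}]' | python3 drive.py>/dev/null; python3 r.py
```

```text
rim in tool [-0.61  0.54 27.3 ] force in tool [-0.7 -0.5 -6.8] torque [ 0.04 -0.31  0.03] j [-18.7   0.7 117.9  -2.4  36.9  84.7] grip 52.93523706262931 24.825
rim in tool [-0.49  1.03 25.33] force in tool [-1.9 -0.8 -6.7] torque [-0.08 -0.32  0.13] j [-18.7   0.9 117.9  -2.4  36.6 116.7] grip 53.04024672601372 25.45
```

In the tool's units: 0.53 mm is 0.0085, -0.3 mm is -0.0048, 8 degrees / 180 = 0.0444.

```bash
echo '[{"jaw": 0.3, "tz": 0.0085, "turn": 0.0444}, {"jaw": 0.3, "tz": 0.0085, "turn": 0.0444}, {"jaw": 0.3, "tz": -0.0048}, {"jaw": 0.9}, {"jaw": 0.9}, {"jaw": 0.9}, {"jaw": 0.9}]' | python3 drive.py; python3 r.py; echo '[{"jaw": 0.9, "turn": -0.0556}, {"jaw": 0.9, "turn": -0.0556}, {"jaw": 0.9, "turn": -0.0556}, {"jaw": 0.9, "turn": -0.0556}, {"jaw": 0.9, "turn": -0.0556}, {"jaw": 0.9, "turn": -0.0556}, {"jaw": 0.9, "turn": -0.0556}, {"jaw": 0.9, "turn": -0.0556}, {"jaw": 0.9}]' | python3 drive.py; python3 r.py
```

```text
time: 26.32
tool_pos: [618.2, -193.2, 171.2]
orientation: [[0.437, -0.814, 0.383], [-0.838, -0.523, -0.157], [0.328, -0.252, -0.91]]
wrist_force: [0.8, 0.1, -0.2]
opening: 0.9
gripper_force: 0.0
rim in tool [ 0.38 -0.03 23.87] force in tool [ 0.2 -0.6  0.5] torque [-0.1  -0.21 -0.01] j [-18.8   1.  118.   -2.4  36.6 132.7] grip 0.0 26.325
time: 27.45
tool_pos: [618.3, -193.1, 171.5]
orientation: [[0.878, 0.287, 0.384], [0.368, -0.916, -0.157], [0.306, 0.279, -0.91]]
wrist_force: [-0.6, 0.3, 0.2]
opening: 0.898
gripper_force: 0.0
rim in tool [-0.1   0.26 24.06] force in tool [-0.4 -0.4 -0.4] torque [ 0.2  -0.14  0.05] j [-18.8   1.  118.   -2.4  36.6  52.8] grip 0.0 27.45
```

In the tool's units: 0.53 mm is 0.0085, 0.4 mm is 0.0064, 8 degrees / 180 = 0.0444.

```bash
echo '[{"jaw": 0.3}, {"jaw": 0.3}, {"jaw": 0.3}, {"jaw": 0.3}]' | python3 drive.py; python3 r.py; echo '[{"jaw": 0.3, "tz": 0.0064, "turn": 0.0444}, {"jaw": 0.3, "tz": 0.0085, "turn": 0.0444}, {"jaw": 0.3}]' | python3 drive.py >/dev/null; python3 r.py;  echo '[{"jaw": 0.3, "tz": 0.0048, "turn": 0.0222}, {"jaw": 0.3, "tz": 0.0048, "turn": 0.0222}, {"jaw": 0.3}]' | python3 drive.py>/dev/null; python3 r.py
```

```text
time: 27.95
tool_pos: [618.3, -193.0, 171.6]
orientation: [[0.877, 0.288, 0.384], [0.37, -0.916, -0.157], [0.306, 0.279, -0.91]]
wrist_force: [-1.5, 2.1, 1.6]
opening: 0.644
gripper_force: 46.9
rim in tool [-0.2   0.41 24.22] force in tool [ 0.  -1.9 -2.4] torque [ 0.4  -0.23 -0.04] j [-18.8   1.  118.   -2.4  36.6  52.7] grip 46.896838867105544 27.95
rim in tool [-0.2   0.14 23.27] force in tool [-0.7 -0.4 -2.1] torque [ 0.13 -0.26 -0.05] j [-18.8   1.1 118.   -2.4  36.5  68.6] grip 47.18650795519352 28.325
rim in tool [-0.52 -0.24 22.9 ] force in tool [ 0.3  1.2 -3.5] torque [-0.36 -0.42  0.02] j [-18.8   1.2 117.9  -2.5  36.4  76.5] grip 47.269241268513724 28.7
```

In the tool's units: 0.25 mm is 0.004, 4 degrees / 180 = 0.0222.

```bash
echo '[{"jaw": 0.3, "tz": 0.004, "turn": 0.0222}, {"jaw": 0.3}]' | python3 drive.py>/dev/null; python3 r.py;  echo '[{"jaw": 0.3, "tz": 0.0032, "turn": 0.0222}, {"jaw": 0.3}]' | python3 drive.py>/dev/null; python3 r.py; echo '[{"jaw": 0.3, "turn": 0.0167}, {"jaw": 0.3}]' | python3 drive.py>/dev/null; python3 r.py
```

```text
rim in tool [-0.48 -0.12 22.78] force in tool [-0.4  1.5 -5.5] torque [-0.52 -0.56  0.02] j [-18.8   1.2 117.9  -2.5  36.4  80.5] grip 47.4875047209207 28.95
rim in tool [-0.45  0.11 22.71] force in tool [-0.5  1.9 -6.7] torque [-0.4  -0.63  0.04] j [-18.8   1.2 117.9  -2.4  36.4  84.5] grip 47.64923352515325 29.2
rim in tool [-0.29  0.29 22.64] force in tool [ 1.   1.  -6.6] torque [-0.27 -0.7  -0.02] j [-18.8   1.2 117.9  -2.4  36.4  87.5] grip 47.63713005697355 29.45
```

In the tool's units: 3 degrees / 180 = 0.0167.

```bash
echo '[{"jaw": 0.3, "turn": 0.0167}, {"jaw": 0.3}]' | python3 drive.py>/dev/null; python3 r.py;  echo '[{"jaw": 0.3, "turn": 0.0167}, {"jaw": 0.3}]' | python3 drive.py>/dev/null; python3 r.py; echo '[{"jaw": 0.3, "turn": 0.0167}, {"jaw": 0.3}]' | python3 drive.py>/dev/null; python3 r.py
```

```text
rim in tool [-0.27  0.48 22.59] force in tool [-1.   0.  -6.1] torque [-0.23 -0.71 -0.06] j [-18.8   1.2 117.9  -2.4  36.4  90.5] grip 47.61910995002836 29.7
rim in tool [-0.21  0.54 22.5 ] force in tool [-0.4 -0.1 -5.8] torque [-0.31 -0.69 -0.13] j [-18.8   1.2 117.9  -2.4  36.4  93.5] grip 47.58870853227563 29.95
rim in tool [-0.37  0.49 22.39] force in tool [ 0.7 -0.3 -4.4] torque [-0.4  -0.45 -0.16] j [-18.8   1.2 117.9  -2.4  36.4  96.5] grip 47.61245401343331 30.2
```

In the tool's units: 3 degrees / 180 = 0.0167.

```bash
echo '[{"jaw": 0.3, "turn": 0.0167}, {"jaw": 0.3}]' | python3 drive.py>/dev/null; python3 r.py;  echo '[{"jaw": 0.3, "turn": 0.0167}, {"jaw": 0.3}]' | python3 drive.py>/dev/null; python3 r.py
```

```text
rim in tool [-0.46  0.39 22.38] force in tool [ 1.7  0.9 -3.5] torque [-0.49 -0.33 -0.43] j [-18.8   1.2 117.9  -2.5  36.4  99.5] grip 47.63805334107019 30.45
rim in tool [-0.58  0.32 22.35] force in tool [ 1.1 -0.1 -3.5] torque [-0.69 -0.12 -0.84] j [-18.8   1.2 117.9  -2.5  36.3 102.5] grip 47.71185111254454 30.7
```

In the tool's units: -50 mm is -0.8, -30 mm is -0.48.

```bash
echo '[{"jaw": 0.9}, {"jaw": 0.9}, {"jaw": 0.9}, {"jaw": 0.9}]' | python3 drive.py; echo '[{"jaw": 0.9, "tz": -0.24}, {"jaw": 0.9, "tz": -0.48}, {"jaw": 0.9, "tz": -0.8}, {"jaw": 0.9, "tz": -0.8}, {"jaw": 0.9, "tx": -0.8, "tz": -0.32}, {"jaw": 0.9, "tx": -0.8, "tz": -0.32}, {"jaw": 0.9}, {"jaw": 0.9}]' | python3 drive.py; python3 r.py
python3 - <<'E'
from cell import robot, eyes
from h import *
p=cam(robot,'wrist');im=eyes.snapshot('wrist');cv2.imwrite('pics/w7.png',im[:,:,::-1])
rim=np.array([629,-196.6,150.7])-[1.5,.6,1.05]; a=np.array([-.386,.163,.908]); rim=rim+[-1.5,-.6,-1.05]
top=rim+64.5*a; b,c=np.cross(a,[0,1,0]),0; b/=np.linalg.norm(b); c=np.cross(a,b)
m=(im.min(2)>0.55*im.max(2).clip(1))&(im.max(2)>110); k,l,st,ce=cv2.connectedComponentsWithStats(m.astype('uint8'))
ring=np.array([proj(p,top+28*(np.cos(t)*b+np.sin(t)*c)) for t in np.linspace(0,6.28,40)])
e=proj(p,top).astype(int); i=l[e[1],e[0]]; print("top ring bbox",ring.min(0),ring.max(0),"blob",st[i],ce[i],"expected body",proj(p,rim+37*a),proj(p,top))
for n in('scene','side'):
    q=cam(robot,n);I=eyes.snapshot(n);m=((I.min(2)>.6*I.max(2).clip(1))&(I.max(2)>120)).astype('uint8');k,l,st,ce=cv2.connectedComponentsWithStats(m)
    e=proj(q,rim-[-1.5,-.6,-1.05]+37*a).astype(int);i=l[e[1],e[0]];print(n,e,i,st[i],ce[i])
E
```

```text
time: 31.2
tool_pos: [618.8, -193.4, 169.4]
orientation: [[0.785, -0.487, 0.383], [-0.464, -0.872, -0.157], [0.41, -0.055, -0.91]]
wrist_force: [-0.5, -0.9, 1.0]
opening: 0.901
gripper_force: 0.0
time: 32.2
tool_pos: [470.0, -118.1, 298.6]
orientation: [[0.784, -0.486, 0.386], [-0.463, -0.872, -0.158], [0.414, -0.055, -0.909]]
wrist_force: [-0.4, 1.3, 0.6]
opening: 0.901
gripper_force: 0.0
rim in tool [ 98.5    0.75 208.67] force in tool [-0.6 -0.9 -0.9] torque [ 0.01 -0.22 -0.03] j [-14.9 -25.  125.2  -3.7  55.4 106.4] grip 0.0 32.2
top ring bbox [227.16356384  51.24437734] [285.96295313 108.29103701] blob [   94    29   206   136 12389] [187.03583824  94.48494632] expected body [256.6478052   82.26388681] [256.55778508  79.42369333]
scene [206 153] 79 [194 140  25  30 532] [206.13533835 154.7406015 ]
side [242 143] 12 [231 130  24  39 639] [244.0485133  146.92957746]
```

```bash
python3 -c "
from cell import robot, eyes
print(robot.hand_in())"
```

```text
the job is handed in; nothing more can be done
None
```

The glass is back on the lamp and the job is handed in at about 32 s: the threads dropped in, it screwed down until the shoulder met the collar (8.9 mm of travel, 8.5 expected), and the final turn was stopped at about 0.8 N·m before letting go and backing the arm clear; the final pictures were checked only by computed position, not viewed.

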